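Check pull on the bench pull gauge

TASK

Give the bench pull gauge its check pull: hook closed fingertips into the stirrup without gripping it and draw it straight out until you are pulling with 10 newtons (pointer on the long line), and keep it there for two seconds. Then ease the stirrup back until it is fully home, without letting it snap back and without ever loading it beyond 15 newtons, and take the hand away. Leave the vial, the bottle and the beaker beside it undisturbed.

Things in the scene. Friction and masses are not known exactly. Their poses are not given: they have to be found in the camera images.
- gauge: fixed bench pull gauge: grey base plate 210 x 110 x 10 mm carrying a level aluminium barrel, 48 mm diameter (54 at its end rings), 184 mm long, axis 60 mm above the table. On top (90 mm high) a white scale plate with black lines and a small dark pointer showing the pull. Origin: on the table below the centre of the barrel's front face. x runs back along the barrel, z up: the stirrup pulls to -x
- stirrup_bar (a point): middle of the stirrup's front bar: round steel, 10 mm diameter, crosswise, 60 mm above the table, 100 mm before the barrel's front face when home. With side bars and rear bar it frames a level window, open above and below, 60 mm long along the pull and 70 mm wide, centred 35 mm from this point towards the barrel. Axes as the gauge's: the pull is to -x
- puller (a joint): how far the stirrup is drawn out, in m: 0 fully home, at most 0.10; always sprung towards home. First comes idle travel of unknown length (4 to 32 mm, new each time) at only 1 to 1.5 N, then the main spring takes up: the pull steps up by about 2 N and grows steadily with travel
- vial: small clear sample vial with a cap, standing, 28 mm diameter, 62 mm high; origin under its centre. Bystander
- reagent: amber reagent bottle with a paper label, standing, 48 mm diameter, 85 mm high; origin under its centre. Bystander
- beaker: open glass beaker, standing, 60 mm diameter, 65 mm high; origin under its centre. Bystander

How it is judged:
On the way, in this order (a step that is already met when the one before it is completed fails the run):
1. the stirrup is drawn out with a pull between 8.5 and 11.5 N, held for at least 1 s (contact force between the fingers and puller between 8.5 and 11.5 N and value of joint puller above 0.025 m), for 1 s.
2. the stirrup is back home (within 4 mm) (value of joint puller below 0.004 m), for 0.2 s.
At the end, for the whole second after the job is handed in: after the 10 N pull (8.5 to 11.5 N for at least 1 s) the stirrup is fully home (within 4 mm) and released, and the vial, bottle and beaker stand upright within 20 mm of where they stood (value of joint puller below 0.004 m and distance of each of vial, reagent, beaker from where it was at the start of the episode below 0.02 m and angle between each of vial, reagent, beaker's own z axis and vertical below 0.3 rad); the robot touches nothing.
It fails at once if the stirrup is pulled, pressed or squeezed with more than 15 N (contact force between the fingers and puller above 15 N).
It fails at once if the stirrup snaps back (faster than 0.25 m/s) (velocity of joint puller below -0.25 m/s).
It fails at once if the vial is pushed more than 20 mm or tipped (distance of vial from where it was at the start of the episode above 0.02 m or angle between vial's own z axis and vertical above 0.3 rad).
It fails at once if the reagent is pushed more than 20 mm or tipped (distance of reagent from where it was at the start of the episode above 0.02 m or angle between reagent's own z axis and vertical above 0.3 rad).
It fails at once if the beaker is pushed more than 20 mm or tipped (distance of beaker from where it was at the start of the episode above 0.02 m or angle between beaker's own z axis and vertical above 0.3 rad).
It also fails if it takes over 54 s, if anything falls off the work surface, if the arm or the gripper's body presses on something with over 40 N, if the wrist force passes 120 N, or if a joint passes its speed limit or range.

ROBOT

A 7-joint arm with a two-finger parallel gripper is mounted at the origin on the work surface. World frame = base frame: x ahead of the robot, y to its left, z up, the work surface at z = 0. Lengths are in m, angles in rad, forces in N, time in s.
With the tool pointing down it reaches from about 0.425 to 0.875 m from the base axis. Payload 4.7 kg.
Tool frame: the origin (TCP) lies between the finger pads; the fingertips stand 11 mm ahead of it and the grasp point (between the pads) lies 8 mm behind it; z points along the fingers, y is the line along which they close (so a half turn about z gives the same grasp; the last joint's range is limited). The gripper opens to 87 mm and grips with 3 to 60 N. Pads are 19 mm wide; open, the fingers measure 117 mm over their backs; the gripper's body (75 mm by 190 mm) begins 51 mm behind the grasp point.
Start: joints at [-1.242, 0.321, -0.07, 1.45, 0.023, 1.371, -0.057], TCP at [0.201, 0.618, 0.234] pointing down, gripper open.
Joint ranges: [-2.86, 2.86], [-0.3, 2.09], [-1.38, 1.24], [0.06, 2.45], [-1.56, 4.7], [0.09, 2.05], [-2.69, 2.69]. Speed limits (rad/s): [2.57, 2.57, 3.14, 3.14, 3.14, 3.14, 3.14].

INTERFACE

Orientations are given as a rotation vector (axis times angle).
In Python, from bench import ctrl gives the robot as it stands. The module is installed in compiled form; this text tells all that it offers.
- The arm moves only by the shell command python3 -m inch 'ROWS' [FORCE]. ROWS is JSON, a list of rows, each an object with "slide": the shift along the tool's x, y, z scaled (see below), a list of three; "angular": the turn, a rotation vector about the tool's x, y, z scaled (see below), a list of three; "claw": the opening, from -1 (shut) to 1 (fully open). In form: [{"slide": [tx, ty, tz], "angular": [rx, ry, rz], "claw": claw}, ...]. A call has 1 to 10 rows; each row is the pose to reach, as a shift and turn from the pose commanded when the call began, along the tool's axes at that moment; what a row does not reach only later rows make up. The controller multiplies each number of a shift by 0.25 m and each number of a turn by 30 degrees. A row lasts 1/10 s, in which the tool goes at most 50 mm and 8.59 degrees, less where a joint would pass 70% of its speed; a pose out of reach is approached as far as the arm can. A call with a number of a shift or a turn outside -1 to 1 is refused whole. A call with a gripper value outside its range is refused whole. The fingers move at their own pace and stop on an object; FORCE is the grip in N (left out, the last holds). Time passes only in rows, so rows that repeat a pose let the fingers close. It gives the time, the measured TCP pose, the force, the opening and the grip force at its end, in the units of the state.
- ctrl.get_state(): the state, without advancing time (a new reading comes with each control period).
- ctrl.get_image(name): name is "scene" or "top" or "wrist"; returns a dict with "color" (400x640x3 uint8, red, green, blue), "depth" (400x640 float32, m along the optical axis (not along the pixel's ray), 0 where there is no reading), "camera_matrix" (3x3 intrinsics, pixels), "extrinsics" (4x4, takes a point from camera to world coordinates); the wrist camera has in their place "tool_from_camera" (4x4, takes a point from camera to tool coordinates, whose origin is the TCP and whose axes are the flange's). Camera axes: x right, y up, looking along -z (the intrinsics and any distortion apply to the point x, -y, -z); pixel columns grow to the right and rows downward; lengths in m; the calibration is good to about 2 mm. A picture is of the moment at which its call begins: read the wrist's pose just before it.
- ctrl.close_job(): hands the job in; it is judged then, once.
Trained networks look in the newest picture that a camera, given by its name, has taken for a name from the list of things; names that differ only in an ending like _2 or _b are one class to them, and where a whole thing is asked for, a point or a joint stands for the part that bears it (a point fixed in the world has none). Each returns a list of dicts, best first, with "confidence" (0 to 1); they miss things now and then, are a little off and sometimes report something else, mostly with a low value. They report only what shows in the picture. A call takes as long as a camera call.
- ctrl.find_in(query, camera): "bbox" ([centre column, centre row, width, height] in pixels, round what is visible of it).
- ctrl.outline_of(query, camera): "mask" (400x640 bool, what is visible of it) and "bbox" ([centre column, centre row, width, height] in pixels, round what is visible of it).
The state is a dict: "time": time; "joint_positions": joint angles; "qd": joint speeds; "joint_torque": joint torques, N m; "position": TCP position; "tool_rot": TCP orientation; "ft_force": force on the tool from outside, world axes, zero at the start; "torque": the same for the moment, N m; "grip_width": opening from 0.0 (shut) to 1.0 (fully open); "grip_force": force on a finger pad.
Only numpy, scipy, OpenCV 4.12 (cv2) and the standard library are available. Lean on these libraries where they do the work, as an engineer would, in place of code of your own. Each camera call takes 0.05 s, during which the arm holds its last target. There are 200 camera calls.

## Working session

There is one attempt and no reset: what is moved stays moved. The work goes in short steps, Python scripts to look and compute and a shell command to move; the robot and the scene stay as the last step left them, time stands still between calls to the robot, and variables do not carry over. Pictures are saved under pics/ and viewed, at most 10 in all, crops included, and the job is handed in when it is done.

```bash
mkdir -p pics
cat > h.py <<'E'
import numpy as np,cv2
from bench import ctrl
from scipy.spatial.transform import Rotation as R
def pts(im):
    K=im["camera_matrix"];d=im["depth"];v,u=np.mgrid[0:400,0:640]
    x=(u-K[0,2])/K[0,0]*d;y=(v-K[1,2])/K[1,1]*d
    p=np.stack([x,-y,-d],-1);E=im["extrinsics"]
    return p@E[:3,:3].T+E[:3,3]
def save(im,n): cv2.imwrite("pics/"+n,im["color"][:,:,::-1])
E
python3 - <<'E'
from h import *
s=ctrl.get_state();print({k:np.round(v,3) for k,v in s.items()})
out=[]
for c in("scene","top"):
    im=ctrl.get_image(c);P=pts(im);out.append(im["color"])
    for q in("gauge","stirrup_bar","vial","reagent","beaker"):
        r=ctrl.outline_of(q,c)
        for o in r[:2]:
            m=o["mask"]&(im["depth"]>0);p=P[m]
            print(c,q,round(o["confidence"],2),np.round(o["bbox"]),m.sum(),np.round(np.median(p,0),3) if len(p) else"",np.round(np.percentile(p,[3,97],axis=0),3).tolist() if len(p) else"")
    save(im,c+".png")
E
```

```text
{'time': np.float64(0.0), 'joint_positions': array([-1.242,  0.322, -0.07 ,  1.452,  0.023,  1.371, -0.057]), 'qd': array([-0.002, -0.   ,  0.001, -0.   , -0.001,  0.   ,  0.   ]), 'joint_torque': array([-0.0000e+00, -4.9130e+01, -4.0400e-01, -3.1253e+01, -6.4000e-02,
        4.4000e-02,  0.0000e+00]), 'position': array([0.201, 0.618, 0.232]), 'tool_rot': array([-4.920e-01, -3.103e+00,  3.000e-03]), 'ft_force': array([-0.154,  0.393, -0.83 ]), 'torque': array([ 0.009, -0.033, -0.052]), 'grip_force': np.float64(0.0), 'grip_width': np.float64(1.002)}
scene gauge 0.76 [299. 254. 141. 117.] 6076 [ 0.765 -0.058  0.049] [[0.574, -0.111, 0.001], [0.859, 0.006, 0.09]]
scene stirrup_bar 0.92 [256. 213.  54.  33.] 509 [ 0.612 -0.077  0.064] [[0.566, -0.124, 0.057], [0.649, -0.034, 0.068]]
scene vial 0.7 [219. 263.  20.  26.] 340 [ 0.663 -0.201  0.044] [[0.644, -0.212, 0.005], [0.668, -0.187, 0.063]]
scene reagent 0.55 [352. 203.  24.  38.] 586 [0.714 0.101 0.052] [[0.69, 0.087, 0.006], [0.728, 0.124, 0.085]]
scene beaker 0.59 [291. 174.  20.  32.] 631 [0.539 0.056 0.043] [[0.505, 0.031, 0.004], [0.559, 0.083, 0.065]]
top gauge 0.88 [387. 187.  81. 157.] 6028 [ 0.734 -0.037  0.064] [[0.571, -0.112, 0.008], [0.843, 0.017, 0.091]]
top stirrup_bar 0.78 [402. 236.  55.  56.] 806 [ 0.608 -0.07   0.065] [[0.559, -0.121, 0.061], [0.652, -0.03, 0.069]]
top vial 0.79 [458. 214.  21.  12.] 252 [ 0.652 -0.193  0.06 ] [[0.641, -0.21, 0.007], [0.666, -0.185, 0.065]]
top reagent 0.81 [307. 191.  27.  22.] 425 [0.698 0.111 0.061] [[0.679, 0.092, 0.05], [0.72, 0.131, 0.088]]
top reagent 0.46 [330. 277.  29.  28.] 736 [0.525 0.058 0.013] [[0.504, 0.033, 0.002], [0.554, 0.085, 0.067]]
top beaker 0.94 [332. 275.  29.  27.] 746 [0.524 0.058 0.016] [[0.503, 0.033, 0.002], [0.554, 0.085, 0.067]]
```

View pics/top.png

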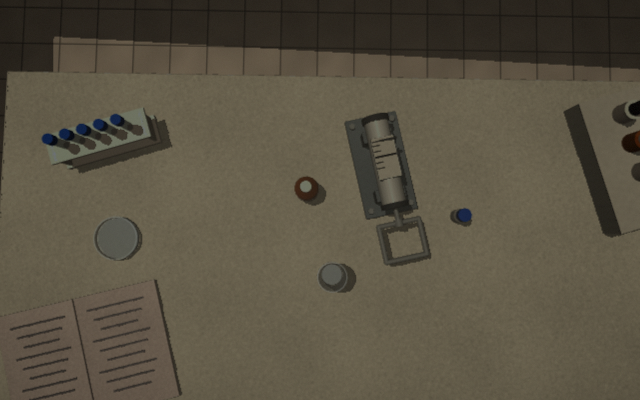

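View pics/scene.png

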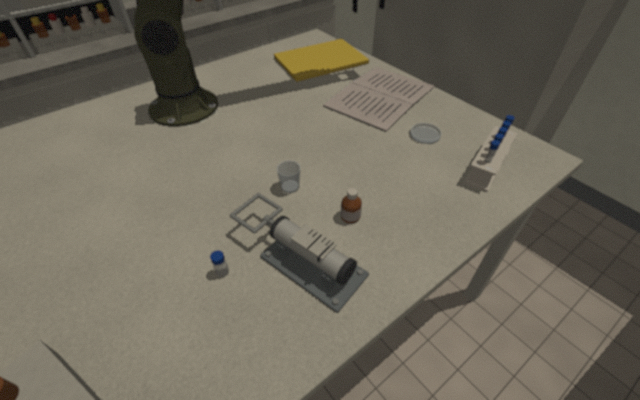

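The top view shows the gauge at columns 347–417, rows 112–220, with the empty stirrup frame at 377–430, rows 217–265. The beaker is at (332,277), the amber bottle at (307,189) and the vial at (462,216). The scene view agrees with this. Next I fit the axis and plan the approach.

```bash
cat > fit.py <<'E'
from h import *
def fit(c):
    im=ctrl.get_image(c);P=pts(im)
    o=ctrl.outline_of("stirrup_bar",c)[0];g=ctrl.outline_of("gauge",c)[0]
    k=np.ones((5,5),np.uint8)
    m=cv2.dilate(o["mask"].astype(np.uint8),k)>0
    p=P[m&(im["depth"]>0)];p=p[(p[:,2]>.05)&(p[:,2]<.075)]
    q=P[g["mask"]&(im["depth"]>0)];q=q[(q[:,2]>.066)&(q[:,2]<.1)]
    d=q[:,:2]-q[:,:2].mean(0);ax=np.linalg.svd(d,full_matrices=False)[2][0];ax*=np.sign(ax[0])
    r=cv2.minAreaRect((p[:,:2]*1000).astype(np.float32))
    print(c,"barrel axis deg",np.degrees(np.arctan2(ax[1],ax[0])),"rect",r,"n",len(p))
    for a in (np.degrees(np.arctan2(ax[1],ax[0])),):
        e=np.array([np.cos(np.radians(a)),np.sin(np.radians(a))]);n=np.array([-e[1],e[0]])
        print(" along",np.percentile(p[:,:2]@e,[0,1,50,99,100]).round(4),"cross",np.percentile(p[:,:2]@n,[0,1,50,99,100]).round(4),"barrel cross",np.percentile(q[:,:2]@n,[2,50,98]).round(4))
        f=p[p[:,:2]@e<np.percentile(p[:,:2]@e,1)+.008]; 
        l=np.polyfit(f[:,:2]@n,f[:,:2]@e,1);print(" front-bar tilt deg",np.degrees(np.arctan(l[0])),"mid",f.mean(0).round(4))
if __name__=="__main__":
    fit("top");fit("scene")
    s=ctrl.get_state();M=R.from_rotvec(s["tool_rot"]).as_matrix();print(M.round(3),s["position"])
E
python3 fit.py
```

```text
top barrel axis deg 13.292192615682575 rect ((613.4785766601562, -74.15748596191406), (104.93987274169922, 90.0891342163086), 13.35527229309082) n 870
 along [0.5275 0.5282 0.5751 0.6295 0.6325] cross [-0.2583 -0.2573 -0.2126 -0.1686 -0.1682] barrel cross [-0.2454 -0.211  -0.1788]
 front-bar tilt deg 0.17504925136143695 mid [ 0.5668 -0.0847  0.065 ]
scene barrel axis deg 12.813921355408285 rect ((609.6282348632812, -76.75531005859375), (90.43267822265625, 90.89244079589844), 13.833460807800293) n 592
 along [0.5322 0.5338 0.5814 0.6194 0.6227] cross [-0.256  -0.2549 -0.2138 -0.167  -0.1646] barrel cross [-0.2335 -0.217  -0.1896]
 front-bar tilt deg -0.15547230810630036 mid [ 0.5716 -0.0864  0.0629]
[[-0.951  0.31   0.   ]
 [ 0.31   0.951  0.   ]
 [-0.     0.    -1.   ]] [0.20128638 0.61808658 0.23358527]
```

```bash
python3 -m inch '[{"slide":[-0.12,-0.11,0],"angular":[0,0,0],"claw":-1},{"slide":[-0.25,-0.22,0],"angular":[0,0,0],"claw":-1},{"slide":[-0.4,-0.36,0],"angular":[0,0,0],"claw":-1},{"slide":[-0.55,-0.49,0],"angular":[0,0,0],"claw":-1},{"slide":[-0.7,-0.63,0],"angular":[0,0,0],"claw":-1},{"slide":[-0.84,-0.75,0],"angular":[0,0,0],"claw":-1},{"slide":[-0.95,-0.85,0],"angular":[0,0,0],"claw":-1},{"slide":[-1,-0.9,0],"angular":[0,0,0],"claw":-1}]' 10
python3 -m inch '[{"slide":[-0.12,-0.11,0],"angular":[0,0,0],"claw":-1},{"slide":[-0.25,-0.22,0],"angular":[0,0,0],"claw":-1},{"slide":[-0.4,-0.36,0],"angular":[0,0,0],"claw":-1},{"slide":[-0.55,-0.49,0],"angular":[0,0,0],"claw":-1},{"slide":[-0.7,-0.63,0],"angular":[0,0,-0.2],"claw":-1},{"slide":[-0.84,-0.75,0],"angular":[0,0,-0.45],"claw":-1},{"slide":[-0.95,-0.85,0],"angular":[0,0,-0.7],"claw":-1},{"slide":[-1,-0.9,0],"angular":[0,0,-0.9],"claw":-1},{"slide":[-1,-0.9,0],"angular":[0,0,-1],"claw":-1},{"slide":[-1,-0.9,0],"angular":[0,0,-1],"claw":-1}]'
cat > go.py <<'E'
from h import *
import sys
a=np.radians(13.3);e=np.array([np.cos(a),np.sin(a),0])
def tgt(z,al=.5695,cr=-.213): return al*e+cr*np.array([-e[1],e[0],0])+[0,0,z]
s=ctrl.get_state();M=R.from_rotvec(s["tool_rot"]).as_matrix()
D=np.c_[-e,[-e[1],e[0],0],[0,0,-1]]
D[:,1]=np.cross(D[:,2],D[:,0])
z=float(sys.argv[1])
print("pos",s["position"],"slide",(M.T@(tgt(z)-s["position"])/.25).round(3),"ang",np.degrees(R.from_matrix(M.T@D).as_rotvec()).round(2)/30,"F",s["ft_force"],s["grip_width"],s["time"],s["joint_positions"].round(2))
E
python3 go.py 0.12
```

```text
time: 1.7
position: [0.3718, 0.3229, 0.234]
tool_rot: [0.501, 3.1, 0.0]
ft_force: [-0.8, 0.6, -0.1]
grip_width: 0.356
grip_force: 0.0
time: 2.7
position: [0.5376, 0.0346, 0.2336]
tool_rot: [-0.325, 3.125, 0.0]
ft_force: [-0.1, 1.1, -0.5]
grip_width: 0.007
grip_force: 0.0
pos [0.53757242 0.03457171 0.23359045] slide [-0.166 -0.488  0.454] ang [ 0.          0.         -0.04766667] F [-0.11114112  1.12969254 -0.47713024] 0.007310476965940737 2.7 [-0.57  0.08  0.48  1.74 -0.04  1.32  1.7 ]
```

```bash
python3 -m inch '[{"slide":[-0.05,-0.15,0.1],"angular":[0,0,-0.05],"claw":-1},{"slide":[-0.1,-0.3,0.2],"angular":[0,0,-0.05],"claw":-1},{"slide":[-0.14,-0.42,0.3],"angular":[0,0,-0.05],"claw":-1},{"slide":[-0.166,-0.488,0.38],"angular":[0,0,-0.05],"claw":-1},{"slide":[-0.166,-0.488,0.43],"angular":[0,0,-0.05],"claw":-1},{"slide":[-0.166,-0.488,0.454],"angular":[0,0,-0.05],"claw":-1},{"slide":[-0.166,-0.488,0.454],"angular":[0,0,-0.05],"claw":-1}]'
python3 go.py 0.049
python3 - <<'E'
from h import *
s=ctrl.get_state();w=ctrl.get_image("wrist");save(w,"w1.png")
M=R.from_rotvec(s["tool_rot"]).as_matrix();T=np.eye(4);T[:3,:3]=M;T[:3,3]=s["position"]
w["extrinsics"]=T@w["tool_from_camera"];P=pts(w)
o=ctrl.outline_of("stirrup_bar","wrist")
for r in o[:1]:
    p=P[r["mask"]&(w["depth"]>0)];p=p[(p[:,2]>.05)&(p[:,2]<.075)]
    a=np.radians(13.3);e=np.array([np.cos(a),np.sin(a)]);n=np.array([-e[1],e[0]])
    print(r["confidence"],len(p),np.percentile(p[:,:2]@e,[0,1,50,99,100]).round(4),np.percentile(p[:,:2]@n,[0,1,50,99,100]).round(4),np.median(p[:,2]))
    f=p[p[:,:2]@e<np.percentile(p[:,:2]@e,1)+.008];print(np.polyfit(f[:,:2]@n,f[:,:2]@e,1))
E
```

```text
time: 3.4
position: [0.6027, -0.0732, 0.1195]
tool_rot: [0.371, -3.118, -0.002]
ft_force: [-0.8, 0.3, -0.1]
grip_width: 0.004
grip_force: 0.0
pos [ 0.60265831 -0.07315382  0.11950013] slide [ 0.    -0.013  0.282] ang [ 0.003 -0.002  0.009] F [-0.80850254  0.34781779 -0.08666375] 0.00446175059807949 3.4 [-0.38  0.34  0.55  1.72 -0.2   1.14  2.04]
0.58 3272 [0.5292 0.5298 0.5391 0.5851 0.5871] [-0.261  -0.2601 -0.2175 -0.1719 -0.1711] 0.06260573044061252
[0.00233855 0.53395468]
```

View pics/w1.png

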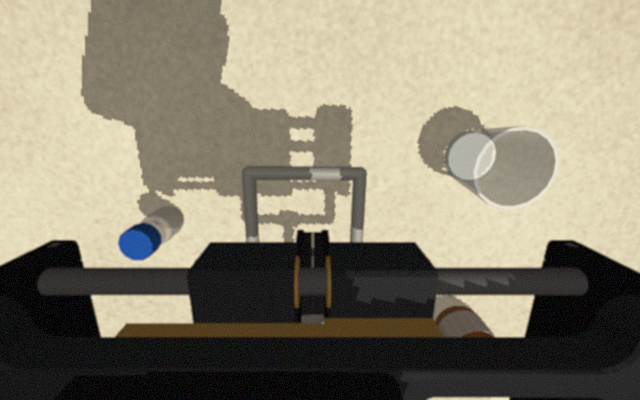

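The wrist view shows the closed fingertips (col 313, row 240) above the stirrup. Its front bar is at row 173 and its side bars at columns 250 and 358, so the fingers are centred, and the fit agrees. I lower them into the window.

```bash
python3 -m inch '[{"slide":[0,-0.02,0.04],"angular":[0,0,0],"claw":-1},{"slide":[0,-0.02,0.09],"angular":[0,0,0],"claw":-1},{"slide":[0,-0.02,0.14],"angular":[0,0,0],"claw":-1},{"slide":[0,-0.02,0.19],"angular":[0,0,0],"claw":-1},{"slide":[0,-0.02,0.24],"angular":[0,0,0],"claw":-1},{"slide":[0,-0.02,0.27],"angular":[0,0,0],"claw":-1},{"slide":[0,-0.02,0.282],"angular":[0,0,0],"claw":-1},{"slide":[0,-0.02,0.282],"angular":[0,0,0],"claw":-1},{"slide":[0,-0.02,0.282],"angular":[0,0,0],"claw":-1}]'
cat > f.py <<'E'
from h import *
# force along pull (+ = puller resists, N) averaged over fresh readings, and TCP along/cross
a=np.radians(13.3);e=np.array([np.cos(a),np.sin(a),0]);n=np.array([-e[1],e[0],0])
import sys
F=[]
for i in range(int(sys.argv[1])):
    ctrl.get_image("top");s=ctrl.get_state();F.append(s["ft_force"])
F=np.array(F);p=s["position"]
print("t",s["time"],"pull",(F@e).mean().round(2),"sd",(F@e).std().round(2),"cross",(F@n).mean().round(2),"z",F[:,2].mean().round(2),"along",(p@e).round(4),"cr",(p@n).round(4),"z",p[2].round(4),s["grip_width"].round(3),s["joint_positions"].round(2))
E
python3 f.py 5
```

```text
time: 4.4
position: [0.6049, -0.0803, 0.05]
tool_rot: [-0.368, 3.119, -0.0]
ft_force: [-0.8, 0.7, 1.2]
grip_width: 0.005
grip_force: 0.0Traceback (most recent call last):
  File "f.py", line 9, in <module>
    print("t",s["time"],"pull",(F@e).mean().round(2),"sd",(F@e).std().round(2),"cross",(F@n).mean().round(2),"z",F[:,2].mean().round(2),"along",(p@e).round(4),"cr",(p@n).round(4),"z",p[2].round(4),s["grip_width"].round(3),s["joint_positions"].round(2))
                                                                                                                                                                                                     ^^^^^^^^^^^^^^^^^^^^^
AttributeError: 'float' object has no attribute 'round'
```

```bash
sed -i 's/s\["grip_width"\].round(3)/round(s["grip_width"],3)/' f.py; python3 f.py 6
python3 -m inch '[{"slide":[0.02,0,0],"angular":[0,0,0],"claw":-1},{"slide":[0.04,0,0],"angular":[0,0,0],"claw":-1},{"slide":[0.06,0,0],"angular":[0,0,0],"claw":-1},{"slide":[0.08,0,0],"angular":[0,0,0],"claw":-1},{"slide":[0.09,0,0],"angular":[0,0,0],"claw":-1},{"slide":[0.1,0,0],"angular":[0,0,0],"claw":-1},{"slide":[0.11,0,0],"angular":[0,0,0],"claw":-1},{"slide":[0.12,0,0],"angular":[0,0,0],"claw":-1},{"slide":[0.12,0,0],"angular":[0,0,0],"claw":-1}]'
python3 f.py 6
```

```text
t 4.95 pull 0.2 sd 0.51 cross 0.09 z 0.05 along 0.5698 cr -0.2171 z 0.0496 -0.001 [-0.35  0.43  0.53  1.77 -0.25  1.02  2.09]
time: 5.85
position: [0.5751, -0.0872, 0.0496]
tool_rot: [-0.368, 3.12, 0.0]
ft_force: [1.0, 0.5, -0.4]
grip_width: 0.006
grip_force: 0.5
t 6.15 pull 0.97 sd 0.5 cross -0.34 z -0.36 along 0.54 cr -0.2172 z 0.0496 0.006 [-0.35  0.37  0.54  1.84 -0.23  0.99  2.09]
```

```bash
for i in 1; do python3 -m inch '[{"slide":[0.01,0,0],"angular":[0,0,0],"claw":-1},{"slide":[0.02,0,0],"angular":[0,0,0],"claw":-1},{"slide":[0.03,0,0],"angular":[0,0,0],"claw":-1},{"slide":[0.03,0,0],"angular":[0,0,0],"claw":-1}]' | grep force; done
python3 f.py 4
python3 -m inch '[{"slide":[0.01,0,0],"angular":[0,0,0],"claw":-1},{"slide":[0.02,0,0],"angular":[0,0,0],"claw":-1},{"slide":[0.03,0,0],"angular":[0,0,0],"claw":-1},{"slide":[0.03,0,0],"angular":[0,0,0],"claw":-1}]' | grep force
python3 f.py 4
```

```text
ft_force: [1.5, -0.2, 0.3]
grip_force: 0.6
t 6.75 pull 1.25 sd 0.07 cross 0.01 z -0.03 along 0.5324 cr -0.2172 z 0.0496 0.012 [-0.36  0.36  0.55  1.86 -0.22  0.99  2.09]
ft_force: [3.4, 1.2, -1.8]
grip_force: 1.8
t 7.35 pull 3.69 sd 0.27 cross -0.33 z -1.34 along 0.5252 cr -0.2172 z 0.0497 0.007 [-0.36  0.34  0.55  1.87 -0.21  0.98  2.09]
```

```bash
python3 -m inch '[{"slide":[0.008,0,0],"angular":[0,0,0],"claw":-1},{"slide":[0.016,0,0],"angular":[0,0,0],"claw":-1},{"slide":[0.016,0,0],"angular":[0,0,0],"claw":-1}]' | grep force
python3 f.py 4
python3 -m inch '[{"slide":[0.008,0,0],"angular":[0,0,0],"claw":-1},{"slide":[0.016,0,0],"angular":[0,0,0],"claw":-1},{"slide":[0.016,0,0],"angular":[0,0,0],"claw":-1}]' | grep force
python3 f.py 4
```

```text
ft_force: [4.8, 0.7, -1.5]
grip_force: 2.3
t 7.85 pull 4.92 sd 0.36 cross 0.62 z -1.29 along 0.521 cr -0.2172 z 0.0496 0.003 [-0.36  0.34  0.55  1.88 -0.21  0.98  2.09]
ft_force: [5.3, 1.7, -2.7]
grip_force: 2.7
t 8.35 pull 4.95 sd 0.42 cross 0.51 z -1.91 along 0.5172 cr -0.2172 z 0.0497 0.003 [-0.36  0.33  0.55  1.89 -0.21  0.98  2.09]
```

```bash
python3 -m inch '[{"slide":[0.008,0,0],"angular":[0,0,0],"claw":-1},{"slide":[0.016,0,0],"angular":[0,0,0],"claw":-1},{"slide":[0.024,0,0],"angular":[0,0,0],"claw":-1},{"slide":[0.032,0,0],"angular":[0,0,0],"claw":-1},{"slide":[0.032,0,0],"angular":[0,0,0],"claw":-1}]' | grep force
python3 f.py 6
python3 -m inch '[{"slide":[0.008,0,0],"angular":[0,0,0],"claw":-1},{"slide":[0.016,0,0],"angular":[0,0,0],"claw":-1},{"slide":[0.02,0,0],"angular":[0,0,0],"claw":-1},{"slide":[0.02,0,0],"angular":[0,0,0],"claw":-1}]' | grep force
python3 f.py 6
```

```text
ft_force: [6.5, 1.9, -3.7]
grip_force: 3.5
t 9.15 pull 6.67 sd 0.64 cross 0.25 z -3.38 along 0.51 cr -0.2172 z 0.0498 0.004 [-0.36  0.31  0.56  1.91 -0.2   0.97  2.09]
ft_force: [7.9, 2.0, -2.8]
grip_force: 4.0
t 9.85 pull 8.32 sd 0.64 cross 0.09 z -4.27 along 0.5054 cr -0.2172 z 0.0498 0.002 [-0.36  0.3   0.56  1.92 -0.19  0.97  2.09]
```

```bash
python3 -m inch '[{"slide":[0.004,0,0.002],"angular":[0,0,0],"claw":-1},{"slide":[0.008,0,0.004],"angular":[0,0,0],"claw":-1},{"slide":[0.012,0,0.004],"angular":[0,0,0],"claw":-1},{"slide":[0.012,0,0.004],"angular":[0,0,0],"claw":-1}]' | grep force
python3 f.py 6
```

```text
ft_force: [8.1, 3.2, -1.7]
grip_force: 4.3
t 10.55 pull 8.48 sd 0.38 cross 1.16 z -0.51 along 0.5034 cr -0.2172 z 0.0497 0.002 [-0.36  0.3   0.56  1.93 -0.19  0.96  2.09]
```

```bash
python3 -m inch '[{"slide":[0.006,0,0.001],"angular":[0,0,0],"claw":-1},{"slide":[0.012,0,0.002],"angular":[0,0,0],"claw":-1},{"slide":[0.018,0,0.003],"angular":[0,0,0],"claw":-1},{"slide":[0.024,0,0.003],"angular":[0,0,0],"claw":-1},{"slide":[0.024,0,0.003],"angular":[0,0,0],"claw":-1}]' | grep force
python3 f.py 8
python3 - <<'E'
from h import *
for c in("scene","top"):
    im=ctrl.get_image(c);g=ctrl.find_in("gauge",c)
    print(c,g[0]["bbox"] if g else None)
    b=(260,200,110,90) if c=="scene" else (340,100,90,130)
    x,y,w,h=b;C=cv2.resize(im["color"][y:y+h,x:x+w,::-1],None,fx=4.5,fy=4.5,interpolation=cv2.INTER_CUBIC);cv2.imwrite(f"pics/z_{c}.png",C)
E
```

```text
ft_force: [9.0, 3.5, 0.8]
grip_force: 4.8
t 11.45 pull 9.38 sd 0.53 cross 1.02 z 1.39 along 0.4986 cr -0.2172 z 0.0496 0.006 [-0.36  0.29  0.56  1.94 -0.19  0.96  2.09]
scene [291.4, 248.1, 155.0, 124.5]
top [386.1, 201.8, 80.5, 185.5]
```

View pics/z_top.png

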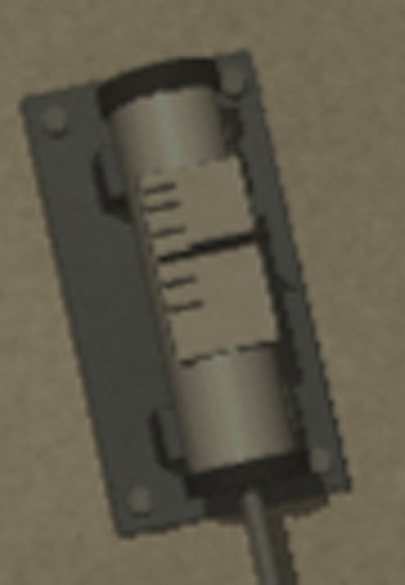

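View pics/z_scene.png

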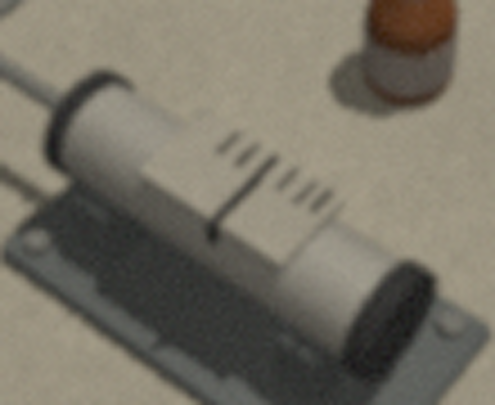

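In both crops the pointer lies along the long line: crop row about 245 in the top view, about (240,200) in the scene view. The force sensor reads about 9.3 N. I add 1 mm and hold for over two seconds.

```bash
python3 -m inch '[{"slide":[0.004,0,0],"angular":[0,0,0],"claw":-1},{"slide":[0.004,0,0],"angular":[0,0,0],"claw":-1},{"slide":[0.004,0,0],"angular":[0,0,0],"claw":-1},{"slide":[0.004,0,0],"angular":[0,0,0],"claw":-1},{"slide":[0.004,0,0],"angular":[0,0,0],"claw":-1},{"slide":[0.004,0,0],"angular":[0,0,0],"claw":-1},{"slide":[0.004,0,0],"angular":[0,0,0],"claw":-1},{"slide":[0.004,0,0],"angular":[0,0,0],"claw":-1},{"slide":[0.004,0,0],"angular":[0,0,0],"claw":-1},{"slide":[0.004,0,0],"angular":[0,0,0],"claw":-1}]' | grep force
python3 f.py 10
python3 -m inch '[{"slide":[0,0,0],"angular":[0,0,0],"claw":-1},{"slide":[0,0,0],"angular":[0,0,0],"claw":-1},{"slide":[0,0,0],"angular":[0,0,0],"claw":-1},{"slide":[0,0,0],"angular":[0,0,0],"claw":-1},{"slide":[0,0,0],"angular":[0,0,0],"claw":-1},{"slide":[0,0,0],"angular":[0,0,0],"claw":-1},{"slide":[0,0,0],"angular":[0,0,0],"claw":-1},{"slide":[0,0,0],"angular":[0,0,0],"claw":-1},{"slide":[0,0,0],"angular":[0,0,0],"claw":-1},{"slide":[0,0,0],"angular":[0,0,0],"claw":-1}]' | grep force
python3 f.py 10
```

```text
ft_force: [9.4, 4.1, 1.8]
grip_force: 4.9
t 13.15 pull 9.68 sd 0.47 cross 1.01 z 1.3 along 0.4977 cr -0.2172 z 0.0496 0.0 [-0.36  0.29  0.56  1.94 -0.19  0.96  2.09]
ft_force: [9.1, 4.0, 0.7]
grip_force: 4.9
t 14.65 pull 10.03 sd 0.53 cross 1.47 z 1.14 along 0.4977 cr -0.2172 z 0.0496 0.007 [-0.36  0.29  0.56  1.94 -0.19  0.96  2.09]
```

```bash
python3 -m inch '[{"slide":[-0.008,0,0],"angular":[0,0,0],"claw":-1},{"slide":[-0.024,0,0],"angular":[0,0,0],"claw":-1},{"slide":[-0.04,0,0],"angular":[0,0,0],"claw":-1},{"slide":[-0.056,0,0],"angular":[0,0,0],"claw":-1},{"slide":[-0.072,0,0],"angular":[0,0,0],"claw":-1},{"slide":[-0.088,0,0],"angular":[0,0,0],"claw":-1},{"slide":[-0.104,0,0],"angular":[0,0,0],"claw":-1},{"slide":[-0.12,0,0],"angular":[0,0,0],"claw":-1},{"slide":[-0.136,0,0],"angular":[0,0,0],"claw":-1},{"slide":[-0.144,0,0],"angular":[0,0,0],"claw":-1}]' | grep force
python3 f.py 2
python3 -m inch '[{"slide":[-0.012,0,0],"angular":[0,0,0],"claw":-1},{"slide":[-0.024,0,0],"angular":[0,0,0],"claw":-1},{"slide":[-0.036,0,0],"angular":[0,0,0],"claw":-1},{"slide":[-0.048,0,0],"angular":[0,0,0],"claw":-1},{"slide":[-0.06,0,0],"angular":[0,0,0],"claw":-1},{"slide":[-0.076,0,0],"angular":[0,0,0],"claw":-1},{"slide":[-0.092,0,0],"angular":[0,0,0],"claw":-1},{"slide":[-0.108,0,0],"angular":[0,0,0],"claw":-1},{"slide":[-0.124,0,0],"angular":[0,0,0],"claw":-1},{"slide":[-0.14,0,0],"angular":[0,0,0],"claw":-1}]' | grep force
python3 f.py 4; python3 fit.py; python3 go.py 0.13
```

```text
ft_force: [0.9, 0.7, 0.2]
grip_force: 0.6
t 15.75 pull 1.53 sd 0.46 cross -0.41 z 0.94 along 0.5286 cr -0.2175 z 0.0471 0.004 [-0.35  0.36  0.55  1.86 -0.22  0.98  2.09]
ft_force: [0.1, 0.4, -0.2]
grip_force: 0.0
t 16.95 pull -0.23 sd 0.83 cross 0.05 z -0.31 along 0.5647 cr -0.2171 z 0.0477 0.008 [-0.35  0.42  0.53  1.78 -0.25  1.01  2.09]
top barrel axis deg 11.71072219586846 rect ((616.3922729492188, -51.78718566894531), (56.2170295715332, 105.33182525634766), 62.08565139770508) n 363
 along [0.5416 0.5423 0.6072 0.6374 0.6383] cross [-0.2251 -0.2222 -0.1764 -0.1528 -0.1518] barrel cross [-0.2155 -0.1909 -0.1679]
 front-bar tilt deg 10.662088829833314 mid [ 0.5666 -0.0448  0.0642]
scene barrel axis deg 13.145834743548097 rect ((610.4185791015625, -77.03277587890625), (92.11193084716797, 89.37407684326172), 13.06767463684082) n 406
 along [0.5308 0.5341 0.6018 0.6194 0.623 ] cross [-0.2585 -0.2584 -0.2223 -0.1703 -0.1692] barrel cross [-0.2375 -0.2209 -0.1936]
 front-bar tilt deg -3.582620842916596 mid [ 0.5761 -0.1055  0.0631]
[[-0.973 -0.233  0.   ]
 [-0.233  0.973  0.   ]
 [-0.     0.    -1.   ]] [ 0.59947114 -0.08146015  0.04784719]
pos [ 0.59947114 -0.08146015  0.04784719] slide [-0.019  0.017 -0.329] ang [0.00033333 0.         0.005     ] F [ 0.10723129 -1.04042239 -0.98025594] 0.003211750790196445 17.25 [-0.35  0.42  0.53  1.78 -0.25  1.01  2.09]
```

```bash
python3 -m inch '[{"slide":[-0.016,0,0],"angular":[0,0,0],"claw":-1},{"slide":[-0.016,0,-0.04],"angular":[0,0,0],"claw":-1},{"slide":[-0.016,0,-0.1],"angular":[0,0,0],"claw":-1},{"slide":[-0.016,0,-0.18],"angular":[0,0,0],"claw":-1},{"slide":[-0.016,0,-0.28],"angular":[0,0,0],"claw":-1},{"slide":[-0.016,0,-0.4],"angular":[0,0,0],"claw":-1},{"slide":[-0.016,0,-0.52],"angular":[0,0,0],"claw":-1},{"slide":[-0.016,0,-0.62],"angular":[0,0,0],"claw":-1},{"slide":[-0.016,0,-0.68],"angular":[0,0,0],"claw":-1},{"slide":[-0.016,0,-0.68],"angular":[0,0,0],"claw":-1}]'
python3 fit.py | grep -A1 scene
python3 - <<'E'
from h import *
im=ctrl.get_image("scene");P=pts(im);save(im,"end.png")
for q in("stirrup_bar","vial","reagent","beaker"):
    o=ctrl.outline_of(q,"scene")[0];m=o["mask"]&(im["depth"]>0);print(q,np.round(o["bbox"]),np.median(P[m],0).round(3))
print(ctrl.get_state()["qd"].round(3))
E
```

```text
time: 18.25
position: [0.6049, -0.0809, 0.2211]
tool_rot: [-0.367, 3.115, -0.001]
ft_force: [-1.4, 0.0, 0.1]
grip_width: 0.004
grip_force: 0.0
stirrup_bar [255. 213.  50.  39.] [ 0.607 -0.077  0.063]Traceback (most recent call last):
  File "fit.py", line 18, in <module>
    fit("top");fit("scene")
               ~~~^^^^^^^^^
  File "fit.py", line 4, in fit
    o=ctrl.outline_of("stirrup_bar",c)[0];g=ctrl.outline_of("gauge",c)[0]
      ~~~~~~~~~~~~~~~~~~~~~~~~~~~~~~~~^^^
IndexError: list index out of range
Traceback (most recent call last):
IndexError: list index out of range
```

View pics/end.png

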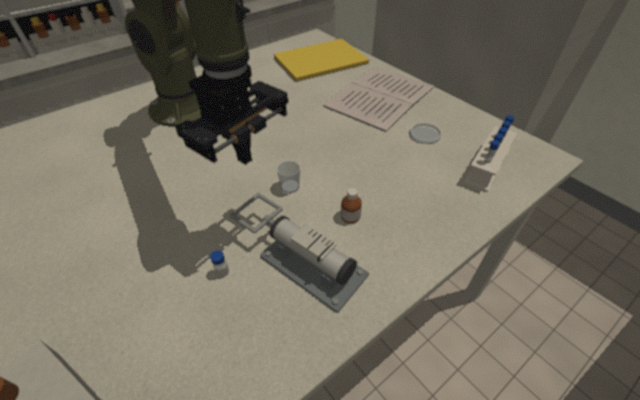

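The final view shows the stirrup at (256,213), the same as at the start. The vial (219,263), bottle (351,205) and beaker (290,177) haven't moved, and the hand is clear above them.

```bash
python3 -c "
from bench import ctrl
print(ctrl.close_job())"
```

```text
the job is handed in; nothing more can be done
None
```

The gauge got its check pull: held at about 10 N (pointer on the long line) for about 3 s, then the stirrup was eased fully home and the hand taken clear, with the vial, bottle and beaker unmoved in the final picture; the job is handed in, but no verdict was returned.

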